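# Right the tipped tins in the sale-table lane

### The job

Two rectangular screw-cap tins have tipped over in the front lane of the cardboard tray, one at each side of the round can. Stand both upright again on the lane floor where they fell, squarely in line with the lane and each with clear space to its neighbours, without tipping or pushing the round can between them.

Things in the scene. Friction and masses are not known exactly. Their poses are not given: they have to be found in the camera images.
- tray: fixed cardboard tray. Origin on the table under the middle of its front lane; y along the lane, x across it away from the robot, z up. Floor 4 mm thick. Lane: x -34 to 34, y -262 to 262 mm, between lips whose tops are 22 mm above the table; end walls 34 mm. Behind it (x 38 to 130) a compartment with loose goods up to 70 mm high.
- tall_tin: plain rectangular metal tin, 150 mm tall, 56 mm along its y, 42 mm along its x, about 0.4 kg; black screw cap centred on top, 26 mm across, 14 mm high. Origin: centre of its underside, z towards the cap. Starts tipped about 35 degrees towards the tray's +y end: lower bottom edge on the lane floor, +y face on the top edge of the carton, its x level across the lane.
- short_tin: plain rectangular metal tin, 125 mm tall, 50 mm along its y, 42 mm along its x, about 0.3 kg; black screw cap centred on top, 26 mm across, 14 mm high. Origin: centre of its underside, z towards the cap. Starts tipped about 41 degrees towards the tray's -y end: lower bottom edge on the lane floor, -y face on the top edge of the wooden box, its x level across the lane.
- round_can: upright loose round metal can near the middle of the lane, between the two tins, 58 mm across and 95 mm high; origin at the centre of its underside. To be left standing where it is.
- carton: fixed closed cardboard carton in the lane towards its +y end, 60 mm along x, 50 mm along y, 85 mm high; origin at the centre of its underside, axes as the tray's. The tall tin leans on it.
- wood_box: fixed closed wooden box in the lane towards its -y end, 60 mm along x, 50 mm along y, 62 mm high; origin at the centre of its underside, axes as the tray's. The short tin leans on it.

How it is judged:
By the outcome, as a careful person would: the job done as asked, in the order asked, and still so for the second after the job is handed in, with the robot touching nothing.
It also fails if it takes over 50 s, if anything falls off the work surface, if the arm or the gripper's body presses on something with over 40 N, if the wrist force passes 120 N, or if a joint passes its speed limit or range.

### The arm

A 6-joint arm with a two-finger parallel gripper is mounted at the origin on the work surface. World frame = base frame: x ahead of the robot, y to its left, z up, the work surface at z = 0. Lengths are in m, angles in rad, forces in N, time in s.
With the tool pointing down it reaches from about 0.425 to 0.95 m from the base axis. Payload 3.5 kg.
Tool frame: the origin (TCP) lies at the very end of the fingers, on their centre line; the grasp point (between the pads) lies 19 mm behind it (ctrl.pinch_z is the distance from the TCP to the grasp point, in m); z points along the fingers, y is the line along which they close (so a half turn about z gives the same grasp; the last joint's range is limited). The gripper opens to 85 mm and grips with 20 to 120 N. Pads are 22 mm wide; open, the fingers measure 114 mm over their backs; the gripper's body (76 mm by 85 mm) begins 54 mm behind the grasp point. The pads swing forward as they close: fully open they stand 13 mm farther back than shut.
Start: joints at [1.045, 0.286, 1.577, -0, 1.279, -0.15], TCP at [0.248, 0.628, 0.231] pointing down, gripper open.
Joint ranges: [-2.77, 2.77], [-0.9, 2.22], [0.21, 2.48], [-1.53, 4.67], [0.24, 2.81], [-2.84, 2.84]. Speed limits (rad/s): [2.79, 2.79, 3.14, 3.14, 3.14, 3.14].

### API

Orientations are given as a unit quaternion [x, y, z, w].
In Python, from plant import ctrl gives the robot as it stands. The module is installed in compiled form; this text tells all that it offers.
- The arm moves only by the shell command python3 -m crank 'ROWS' [OPENING] [FORCE]. ROWS is JSON, a list of rows, each a list of 6 numbers: the shift along the tool's x, y, z in cm, then the turn, a rotation vector about the tool's x, y, z in rad. In form: [[tx, ty, tz, rx, ry, rz], ...]. A call has 1 to 10 rows; each row is the pose to reach, as a shift and turn from the pose commanded when the call began, along the tool's axes at that moment; what a row does not reach only later rows make up. A row lasts 1/10 s, in which the tool goes at most 50 mm and 8.59 degrees, less where a joint would pass 70% of its speed; a pose out of reach is approached as far as the arm can. A call with a gripper value outside its range is refused whole. OPENING is the opening, from 0 (shut) to 1 (fully open), set as the call begins (- or left out, the last holds). The fingers move at their own pace and stop on an object; FORCE is the grip in N (left out, the last holds). Time passes only in rows, so rows that repeat a pose let the fingers close. It gives the time, the measured TCP pose, the force, the opening and the grip force at its end, in the units of the state.
- ctrl.get_state(): the state, without advancing time (a new reading comes with each control period).
- ctrl.read_camera(name): name is "scene" or "top"; returns (picture, depth): 400x640x3 uint8, blue, green, red; 400x640 float32, m along the optical axis (not along the pixel's ray), 0 where there is no reading.
- ctrl.camera_info(name): a dict with "K" (3x3 intrinsics, pixels), "origin" and "orientation" of the camera in the world. Camera axes: x right, y down, z forward; pixel columns grow to the right and rows downward; lengths in m; the calibration is good to about 2 mm. A picture is of the moment at which its call begins. camera_info takes no time and is no camera call.
- ctrl.sign_off(): hands the job in; it is judged then, once.
The state is a dict: "time": time; "qpos": joint angles; "dq": joint speeds; "joint_efforts": joint torques, N m; "eef_pos": TCP position; "tcp_rot": TCP orientation; "contact_force": force on the tool from outside, world axes, zero at the start; "wrist_torque": the same for the moment, N m; "opening": opening from 0.0 (shut) to 1.0 (fully open); "finger_force": force on a finger pad.
Only numpy, scipy, OpenCV 4.12 (cv2) and the standard library are available. Lean on these libraries where they do the work, as an engineer would, in place of code of your own. Each camera call takes 0.05 s, during which the arm holds its last target. There are 200 camera calls.

## Working session

There is one attempt and no reset: what is moved stays moved. The work goes in short steps, Python scripts to look and compute and a shell command to move; the robot and the scene stay as the last step left them, time stands still between calls to the robot, and variables do not carry over. Pictures are saved under pics/ and viewed, at most 10 in all, crops included, and the job is handed in when it is done.

```bash
mkdir -p pics; cat > h.py <<'E'
import numpy as np, cv2
from scipy.spatial.transform import Rotation as R
from plant import ctrl
def cam(n):
    im,d=ctrl.read_camera(n); i=ctrl.camera_info(n); K=np.array(i["K"]); o=np.array(i["origin"])
    q=np.array(i["orientation"]); M=R.from_quat(q).as_matrix() if q.size==4 else q.reshape(3,3)
    v,u=np.mgrid[:400,:640]
    c=np.stack([(u-K[0,2])/K[0,0]*d,(v-K[1,2])/K[1,1]*d,d],-1)
    return im,d,c@M.T+o
E
python3 - <<'E'
from h import *
s=ctrl.get_state(); print(s)
for n in("scene","top"):
    im,d,P=cam(n); cv2.imwrite(f"pics/{n}0.png",im); np.savez(f"{n}0.npz",im=im,d=d,P=P); print(ctrl.camera_info(n))
E
```

```text
{'time': 0.0, 'qpos': array([ 1.04499598e+00,  2.87185835e-01,  1.57815939e+00, -2.10663048e-05,
        1.27861079e+00, -1.50041745e-01]), 'dq': array([ 0.00035007,  0.00072912,  0.00128115,  0.00166812, -0.00059177,
        0.00049346]), 'joint_efforts': array([ 7.43411620e-04, -4.05990100e+01, -2.92622155e+01, -6.05983359e-05,
        5.95812657e-03, -3.00213166e-06]), 'eef_pos': array([0.24738233, 0.62733239, 0.22994327]), 'tcp_rot': array([ 1.86772815e-01,  9.82402422e-01, -1.11819796e-03, -3.82246654e-04]), 'contact_force': array([-0.01278261, -1.1036647 , -0.11372639]), 'wrist_torque': array([ 0.00953583, -0.01171509,  0.04890353]), 'finger_force': 0.0, 'opening': 0.9960858422751803}
{'K': array([[464.59484784,   0.        , 317.4777563 ],
       [  0.        , 464.59484784, 204.7162582 ],
       [  0.        ,   0.        ,   1.        ]]), 'origin': array([1.17514576, 0.49039778, 0.75858395]), 'orientation': array([ 0.40144131,  0.82190111, -0.3641889 , -0.17518527])}
{'K': array([[435.73580771,   0.        , 316.445034  ],
       [  0.        , 435.73580771, 205.51728153],
       [  0.        ,   0.        ,   1.        ]]), 'origin': array([0.53953637, 0.01212139, 0.85209248]), 'orientation': array([ 0.716029  , -0.69762003,  0.00375736, -0.02479199])}
```

View pics/scene0.png

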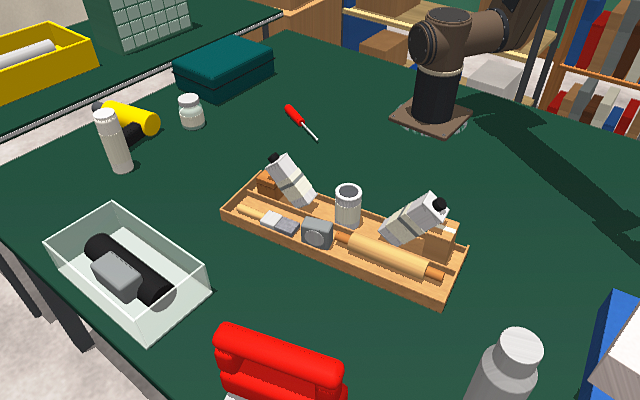

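View pics/top0.png

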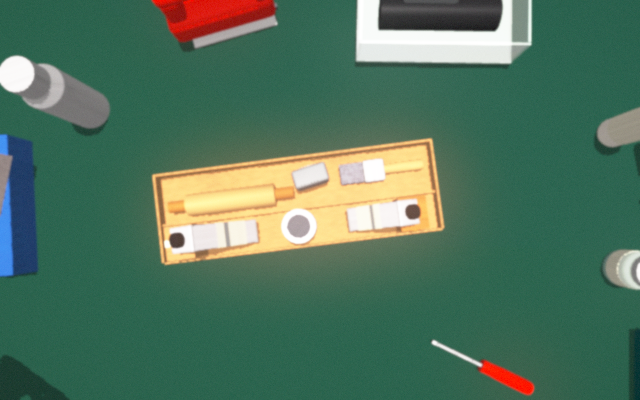

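The scene view shows the tall tin leaning right on the carton (cap at 440,204), the short tin leaning left on the wooden box (cap at 273,158), and the can at 348,205. In the top view the tray corners are about (154,175), (432,139), (442,230) and (165,264), the caps are at (177,240) and (413,212), and the can is at (299,226).

```bash
cat >> h.py <<'E'
def ray(n,uv,z):
    i=ctrl.camera_info(n);K=i["K"];M=R.from_quat(i["orientation"]).as_matrix()
    r=M@np.linalg.inv(K)@np.array([*uv,1.]);o=np.array(i["origin"]);return o+r*(z-o[2])/r[2]
E
python3 - <<'E'
from h import *
z=np.load("top0.npz");im,d,P=z["im"],z["d"],z["P"]
hsv=cv2.cvtColor(im,cv2.COLOR_BGR2HSV)
m=((hsv[...,0]<28)&(hsv[...,1]>70)&(hsv[...,2]>60)).astype(np.uint8)
m=cv2.morphologyEx(m,cv2.MORPH_CLOSE,np.ones((25,25)))
c=max(cv2.findContours(m,0,2)[0],key=lambda c:cv2.contourArea(c)); box=cv2.boxPoints(cv2.minAreaRect(c)); print(box)
C=np.array([ray("top",b,.03) for b in box]);print(C.round(4)); 
i=np.argsort(C[:,1]);e=C[i]; print([np.linalg.norm(C[k]-C[k-1]).round(3) for k in range(4)])
# front corners = smaller x at each end
L=min(e[2:],key=lambda p:p[0]);Rr=min(e[:2],key=lambda p:p[0]);Lb=max(e[2:],key=lambda p:p[0]);Rb=max(e[:2],key=lambda p:p[0])
yv=(L-Rr+Lb-Rb)[:2];yv/=np.linalg.norm(yv);xv=np.array([yv[1],-yv[0]])
ctr=C.mean(0)[:2];o=ctr-xv*.048
print("origin",o,"yaw",np.degrees(np.arctan2(-yv[0],yv[1])),"centre",ctr)
np.savez("tray.npz",o=o,xv=xv,yv=yv)
for n in("top","scene"):
    z=np.load(n+"0.npz");im,d,P=z["im"],z["d"],z["P"]
    T=np.stack([(P[...,:2]-o)@xv,(P[...,:2]-o)@yv,P[...,2]],-1)*1000
    np.save(n+"T.npy",T)
    ins=(abs(T[...,0])<45)&(abs(T[...,1])<262)&(d>0)&(T[...,2]>40)
    dark=ins&(im.max(-1)<60)
    nl,lab,st,ce=cv2.connectedComponentsWithStats(dark.astype(np.uint8))
    for k in range(1,nl):
        if st[k,4]>20: print(n,"dark",ce[k].round(1),st[k,4],np.median(T[lab==k],0).round(1),np.ptp(T[lab==k],0).round(0))
    hi=ins; nl,lab,st,ce=cv2.connectedComponentsWithStats(hi.astype(np.uint8))
    for k in range(1,nl):
        if st[k,4]>50:
            Q=T[lab==k];print(n,"obj",st[k],Q.min(0).round(0),Q.max(0).round(0),np.percentile(Q,[3,97],axis=0).round(1).tolist())
    if n=="top":
        # profile along y for |x|<12
        s=(abs(T[...,0])<12)&(d>0)
        for y in range(-262,262,8):
            q=s&(abs(T[...,1]-y)<4); 
            if q.any(): print((y,round(float(np.median(T[q][:,2])))),end=" ")
E
```

```text
[[149.55016 173.14252]
 [432.89    136.9715 ]
 [444.78308 230.13406]
 [161.44324 266.30508]]
[[ 0.6264  0.3585  0.03  ]
 [ 0.7074 -0.1792  0.03  ]
 [ 0.5325 -0.204   0.03  ]
 [ 0.4495  0.3282  0.03  ]]
[np.float64(0.179), np.float64(0.544), np.float64(0.177), np.float64(0.539)]
origin [0.53150531 0.06859423] yaw 8.715862263731635 centre [0.578951   0.07586789]
top obj [ 347  195   83   37 2210] [ -32. -234.   40.] [ 29. -92. 136.] [[-27.2, -229.6, 45.0], [25.5, -97.9, 131.9]]
top obj [282 209  35  34 930] [-27. -33.  48.] [ 31.  25. 106.] [[-23.2, -30.3, 97.8], [27.4, 21.7, 103.6]]
top obj [ 164  219   94   42 2586] [-31.  79.  40.] [ 30. 236. 164.] [[-26.7, 84.9, 46.2], [24.5, 230.5, 159.2]]
(-262, 19) (-254, 6) (-246, 6) (-230, 68) (-222, 68) (-214, 119) (-206, 124) (-198, 130) (-190, 129) (-182, 126) (-174, 131) (-166, 124) (-158, 115) (-150, 106) (-142, 97) (-134, 88) (-126, 79) (-118, 69) (-110, 60) (-102, 51) (-94, 41) (-86, 6) (-78, 6) (-70, 6) (-62, 6) (-54, 6) (-46, 6) (-38, 6) (-30, 99) (-22, 101) (-14, 102) (-6, 102) (2, 101) (10, 102) (18, 101) (26, 100) (34, 6) (42, 6) (50, 6) (58, 5) (66, 6) (74, 6) (82, 41) (90, 54) (98, 66) (106, 77) (114, 88) (122, 100) (130, 110) (138, 121) (146, 132) (154, 144) (162, 155) (170, 157) (178, 153) (186, 159) (194, 157) (202, 152) (210, 130) (226, 90) (234, 90) (258, 29) scene dark [273.  157.2] 73 [   7.3 -189.   126.9] [24. 25. 22.]
scene dark [439.1 203.8] 142 [  8.1 196.1 154.8] [27. 25. 21.]
scene obj [ 256  152   62   52 1744] [ -23. -232.   40.] [ 31. -88. 136.] [[-17.3, -223.4, 42.2], [27.8, -96.0, 129.7]]
scene obj [335 183  27  38 897] [-29. -30.  40.] [ 32.  29. 105.] [[-20.8, -23.4, 43.8], [29.9, 28.2, 103.0]]
scene obj [ 377  190   83   68 2898] [-33.  83.  40.] [ 32. 238. 163.] [[-19.0, 100.0, 44.1], [29.0, 236.4, 158.1]]
```

```bash
python3 - <<'E'
from h import *
t=np.load("tray.npz");o,xv,yv=t["o"],t["xv"],t["yv"]
z=np.load("top0.npz");im,d,P=z["im"],z["d"],z["P"]
hsv=cv2.cvtColor(im,cv2.COLOR_BGR2HSV)
m=~((hsv[...,0]>60)&(hsv[...,0]<95)&(hsv[...,1]>80))
# front edge: lowest non-green pixel in columns; rear: highest
for nm,zz in(("front",.022),("rear",.022),("rear",.034)):
    pts=[]
    for u in range(185,420,2):
        col=np.where(m[130:275,u])[0]+130
        v=col.max()+.5 if nm=="front" else col.min()-.5
        pts.append(ray("top",(u,v),zz)[:2])
    pts=np.array(pts);T=np.stack([(pts-o)@xv,(pts-o)@yv],-1)*1000
    for _ in range(4):
        c=np.polyfit(T[:,1],T[:,0],1);r=T[:,0]-np.polyval(c,T[:,1]);T=T[abs(r)<max(2*r.std(),.5)]
    print(nm,zz,"slope deg",np.degrees(c[0]),"x0",c[1],len(T),r.std())
for nm in("L","R"):
    pts=[]
    for v in (range(185,255,2) if nm=="L" else range(150,222,2)):
        row=np.where(m[v,140:460])[0]+140
        u=row.min()-.5 if nm=="L" else row.max()+.5
        pts.append(ray("top",(u,v),.034)[:2])
    pts=np.array(pts);T=np.stack([(pts-o)@xv,(pts-o)@yv],-1)*1000
    for _ in range(3):
        c=np.polyfit(T[:,0],T[:,1],1);r=T[:,1]-np.polyval(c,T[:,0]);T=T[abs(r)<max(2*r.std(),.5)]
    print(nm,"slope",np.degrees(c[0]),"y0",c[1],r.std())
T=np.load("topT.npy")
for a,b,nm in((88,165,"tall"),(-165,-100,"short")):
    mid=[]
    for y in np.arange(a,b,3):
        q=T[(abs(T[...,1]-y)<1.5)&(T[...,2]>40)&(abs(T[...,0])<45)]
        mid.append((y,(q[:,0].min()+q[:,0].max())/2,np.ptp(q[:,0])))
    mid=np.array(mid);c=np.polyfit(mid[:,0],mid[:,1],1);print(nm,"yaw slope deg",np.degrees(c[0]),"x at mid",np.polyval(c,(a+b)/2),"w",np.median(mid[:,2]))
    q=T[(T[...,1]>a)&(T[...,1]<b)&(abs(T[...,0])<15)&(T[...,2]>40)];c=np.polyfit(q[:,1],q[:,2],1);print(" tilt",90-np.degrees(np.arctan(abs(c[0]))),"z at a",np.polyval(c,a))
q=T[(T[...,2]>92)&(abs(T[...,1])<50)&(abs(T[...,0])<45)];print("can",cv2.minEnclosingCircle(q[:,:2].astype(np.float32)))
for s in(1,-1):
    q=T[(abs(T[...,0])<30)&(abs(T[...,2]-(91 if s>0 else 68))<3)&(s*T[...,1]>215)];print("box end",np.percentile(q[:,1],[2,98]),np.percentile(q[:,0],[2,98]))
E
```

```text
front 0.022 slope deg 5.940108454340599 x0 -87.91584334868028 87 4.623370449181914
rear 0.022 slope deg 3.722622730473554 x0 177.51043489791627 97 4.137845942614934
rear 0.034 slope deg 3.722622730473563 x0 174.98892533040745 97 4.078028328652317
L slope 0.38676099238079603 y0 270.98307675569913 1.1480334384137507
R slope -4.8280910549357925 y0 -301.79637606653233 2.4005622430867093
tall yaw slope deg -0.041165204337173814 x at mid 3.599675127474044 w 41.163282821395875
 tilt 35.44915511574669 z at a 51.475923369368005
short yaw slope deg 0.0857639627579135 x at mid 1.8983282016281937 w 40.81128054616364
 tilt 41.27942311976822 z at a 122.82991948938715
can ((1.853440284729004, -3.6031298637390137), 29.560928344726562)
box end [215.71280229 234.4023341 ] [-29.16268945  29.03767543]
box end [-233.21491346 -216.30309878] [-28.91678933  28.26096685]
```

```bash
cat >> h.py <<'E'
_t=np.load("tray.npz");o,xv,yv=_t["o"],_t["xv"],_t["yv"]
def goal(x,y,z,tilt):
    "TCP at tray mm; tilt deg of tool top towards +y -> row"
    s=ctrl.get_state();p=np.array(s["eef_pos"]);M=R.from_quat(s["tcp_rot"])
    X=np.r_[xv,0];Y=np.r_[yv,0];Z=np.array([0,0,1.]);a=np.radians(tilt)
    tz=-(np.sin(a)*Y+np.cos(a)*Z);ty=X;tx=np.cross(ty,tz)
    G=R.from_matrix(np.stack([tx,ty,tz],1));g=np.r_[o+(x*xv+y*yv)/1000,z/1000]
    return np.r_[M.inv().apply(g-p)*100,(M.inv()*G).as_rotvec()].round(3).tolist()
def where():
    s=ctrl.get_state();p=s["eef_pos"];M=R.from_quat(s["tcp_rot"]).as_matrix()
    up=-M[:,2];Y=np.r_[yv,0];X=np.r_[xv,0]
    print("t",round(s["time"],2),"tray",((p[:2]-o)@xv*1000).round(1),((p[:2]-o)@yv*1000).round(1),(p[2]*1000).round(1),"tilt",np.degrees(np.arctan2(up@Y,up[2])).round(2),"roll",np.degrees(np.arcsin(up@X)).round(2),"yaw",np.degrees(np.arctan2(M[:,1]@Y,M[:,1]@X)).round(2),"F",s["contact_force"].round(1),"open",round(s["opening"],3),"ff",round(float(s["finger_force"]),1),s["qpos"].round(2))
E
python3 -c "
from h import *
print(goal(3,209,230,0)); print(goal(3,209,230,35.4))"
```

```text
[-36.668, -23.346, 0.044, -0.002, 0.001, 1.043]
[-36.668, -23.346, 0.044, 0.32, -0.559, 1.009]
```

```bash
python3 -m crank '[[-36.67,-23.35,0,0.32,-0.56,1.01],[-36.67,-23.35,0,0.32,-0.56,1.01],[-36.67,-23.35,0,0.32,-0.56,1.01],[-36.67,-23.35,0,0.32,-0.56,1.01],[-36.67,-23.35,0,0.32,-0.56,1.01],[-36.67,-23.35,0,0.32,-0.56,1.01],[-36.67,-23.35,0,0.32,-0.56,1.01],[-36.67,-23.35,0,0.32,-0.56,1.01],[-36.67,-23.35,0,0.32,-0.56,1.01],[-36.67,-23.35,0,0.32,-0.56,1.01]]' 1; python3 -m crank '[[0,0,0,0,0,0],[0,0,0,0,0,0]]'
python3 -c "
from h import *
where();print(goal(3,209,230,35.4));print(goal(3,209.4,171,35.4)); print(goal(3,159.5,100.9,35.4))"
```

```text
time: 1.1
eef_pos: [0.5047, 0.2727, 0.2303]
tcp_rot: [0.623, 0.721, -0.199, 0.23]
contact_force: [-0.6, 0.3, -0.2]
opening: 1.004
finger_force: 0.0
time: 1.3
eef_pos: [0.5025, 0.2768, 0.2312]
tcp_rot: [0.621, 0.723, -0.197, 0.231]
contact_force: [0.1, -0.0, -0.3]
opening: 1.002
finger_force: 0.0
t 1.3 tray 2.9 210.2 231.2 tilt 35.32 roll -0.06 yaw -0.01 F [ 0.1 -0.  -0.3] open 1.002 ff 0.0 [ 0.56  0.24  1.71 -0.56  1.47  0.55]
[-0.031, 0.014, 0.165, 0.001, -0.001, -0.001]
[3.412, 0.006, 4.956, 0.001, -0.001, -0.001]
[3.393, -0.003, 13.56, 0.001, -0.001, -0.001]
```

```bash
python3 -m crank '[[1.7,0,2.5,0,0,0],[3.4,0,5,0,0,0],[3.4,0,6.5,0,0,0],[3.4,0,8,0,0,0],[3.4,0,9.5,0,0,0],[3.4,0,11,0,0,0],[3.4,0,12.3,0,0,0],[3.4,0,13.5,0,0,0],[3.4,0,13.5,0,0,0],[3.4,0,13.5,0,0,0]]'
python3 -c "
from h import *
where();im,d,P=cam('scene');cv2.imwrite('pics/s1.png',cv2.resize(im[120:280,220:500],None,fx=2.8,fy=2.8))"
```

```text
time: 2.3
eef_pos: [0.5111, 0.2262, 0.1016]
tcp_rot: [0.621, 0.722, -0.197, 0.231]
contact_force: [0.8, 1.1, 0.5]
opening: 0.997
finger_force: 0.0
t 2.3 tray 3.7 158.8 101.6 tilt 35.34 roll -0.03 yaw -0.09 F [0.8 1.1 0.5] open 0.997 ff 0.0 [ 0.48  0.35  1.85 -0.62  1.24  0.63]
```

View pics/s1.png

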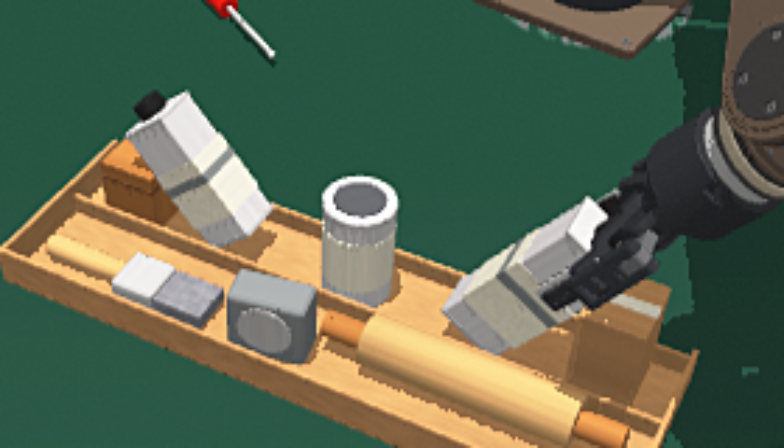

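The gripper straddles the tall tin along its axis: the rear finger at about (600,280) is beside the tin, and the body is clear of the cap. I'll close now.

```bash
python3 -m crank '[[0,0,0,0,0,0],[0,0,0,0,0,0],[0,0,0,0,0,0],[0,0,0,0,0,0],[0,0,0,0,0,0],[0,0,0,0,0,0],[0,0,0,0,0,0],[0,0,0,0,0,0]]' 0 50
python3 -c "
from h import *
where()
s=ctrl.get_state();x=(s['eef_pos'][:2]-o)@xv*1000
# rotate about pivot edge (y0,z0) with 10 mm lift
p=(s['eef_pos'][:2]-o)@yv*1000;z=s['eef_pos'][2]*1000
for y0 in(125.,):
  for a in(35.4,28,20,12,4,0):
    b=np.radians(35.4-a);r=np.array([p-y0,z-4]);q=[np.cos(b)*r[0]-np.sin(b)*r[1],np.sin(b)*r[0]+np.cos(b)*r[1]]
    print(a,q[0]+y0,q[1]+4,goal(x,q[0]+y0,q[1]+4+10,a))
"
```

```text
time: 3.15
eef_pos: [0.5112, 0.2266, 0.102]
tcp_rot: [0.621, 0.722, -0.197, 0.231]
contact_force: [-0.2, 1.9, 4.0]
opening: 0.485
finger_force: 52.9
t 3.15 tray 3.8 159.3 102.0 tilt 35.33 roll -0.09 yaw -0.05 F [-0.2  1.9  4. ] open 0.485 ff 52.9 [ 0.48  0.35  1.85 -0.62  1.24  0.63]
35.4 159.26750264157013 101.96499083234681 [-0.578, 0.003, -0.816, 0.002, -0.001, -0.002]
28 146.3646347385639 105.5625597775064 [-1.839, 0.005, -0.363, 0.002, 0.128, -0.002]
20 132.02193919624915 107.54754239476662 [-3.124, 0.007, 0.304, 0.002, 0.268, -0.002]
12 117.54256959481688 107.51708988289644 [-4.303, 0.008, 1.144, 0.002, 0.407, -0.002]
4 103.20835039352013 105.4717949654002 [-5.355, 0.009, 2.14, 0.002, 0.547, -0.002]
0 96.18311915544382 103.70450613920347 [-5.826, 0.009, 2.69, 0.002, 0.617, -0.002]
```

```bash
python3 -m crank '[[-0.58,0,-0.82,0,0,0],[-0.58,0,-0.82,0,0,0],[-1.2,0,-0.6,0,0.064,0],[-1.84,0,-0.36,0,0.128,0],[-2.5,0,-0.04,0,0.2,0],[-3.12,0,0.3,0,0.268,0],[-3.7,0,0.7,0,0.338,0],[-4.3,0,1.14,0,0.407,0],[-4.85,0,1.64,0,0.477,0],[-5.36,0,2.14,0,0.547,0]]'
python3 -c "
from h import *
where();print(goal(3.8,96.2,113.7,0))"
```

```text
time: 4.15
eef_pos: [0.5187, 0.1702, 0.1146]
tcp_rot: [0.651, 0.758, -0.022, 0.026]
contact_force: [-0.1, 0.8, -2.9]
opening: 0.488
finger_force: 52.3
t 4.15 tray 2.7 102.4 114.6 tilt 3.87 roll -0.03 yaw -0.06 F [-0.1  0.8 -2.9] open 0.488 ff 52.3 [ 0.16  0.14  1.98 -0.08  1.02  0.05]
[-0.614, 0.109, 0.128, 0.001, 0.068, -0.001]
```

```bash
python3 -m crank '[[-0.6,0.05,0.13,0,0.068,0],[-0.6,0.05,0.13,0,0.068,0],[-0.6,0.05,0.13,0,0.068,0],[-0.6,0.05,0.13,0,0.068,0]]'
python3 - <<'E'
from h import *
where();im,d,P=cam('scene');cv2.imwrite('pics/s2.png',cv2.resize(im[120:280,300:500],None,fx=3.7,fy=3.7,interpolation=2))
T=np.stack([(P[...,:2]-o)@xv,(P[...,:2]-o)@yv,P[...,2]],-1)*1000
# rear face (+x): bright points, edges by height
for z in range(20,150,8):
    q=T[(d>0)&(abs(T[...,2]-z)<4)&(T[...,0]>19)&(T[...,0]<32)&(T[...,1]>50)&(T[...,1]<150)]
    if len(q)>5: print(z,len(q),q.min(0).round(1)[:2],q.max(0).round(1)[:2],np.median(q[:,0]).round(1))
E
```

```text
time: 4.55
eef_pos: [0.5203, 0.1654, 0.1139]
tcp_rot: [0.651, 0.759, -0.001, 0.001]
contact_force: [0.2, -0.2, -3.0]
opening: 0.485
finger_force: 52.3
t 4.55 tray 3.6 97.4 113.9 tilt 0.15 roll -0.05 yaw -0.02 F [ 0.2 -0.2 -3. ] open 0.485 ff 52.3 [ 0.12  0.13  1.99 -0.    1.02 -0.03]
20 58 [19.7 57.2] [ 32.  148.4] 23.2
28 66 [20.1 73.5] [ 25.9 127.5] 22.9
36 66 [19.2 73. ] [ 26.3 128.3] 22.6
44 69 [20.3 72.3] [ 26.2 128.5] 22.6
52 72 [19.1 72. ] [ 26.2 128.7] 23.0
60 68 [19.5 71.7] [ 25.8 128.8] 23.2
68 67 [19.2 71.6] [ 25.3 128.6] 23.1
76 69 [20.8 72.8] [ 26.6 128.8] 23.5
84 78 [20.5 71.5] [ 26.3 129.1] 23.3
92 73 [19.6 71.8] [ 26.4 128.6] 23.5
100 78 [20.8 73.7] [ 25.8 128.3] 23.2
108 81 [19.3 72. ] [ 25.1 127.8] 23.0
116 56 [19.4 73.5] [ 30.2 128.6] 23.0
124 53 [21.  73.2] [ 32. 128.] 23.2
132 57 [19.5 74.3] [ 30.5 127.8] 23.2
140 47 [20.6 73.2] [ 30.9 127.6] 23.9
148 40 [20.2 73.1] [ 31.5 128.3] 23.5
```

View pics/s2.png

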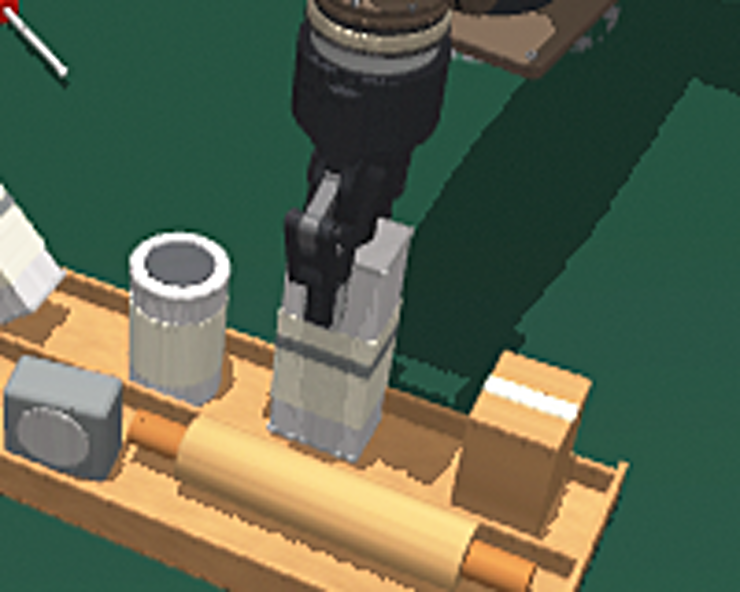

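The tall tin hangs upright, squarely in line at y 72–128, with open lane on both sides. Next I lower it until it touches the floor.

```bash
python3 -m crank '[[0,0,0.2,0,0,0],[0,0,0.4,0,0,0],[0,0,0.6,0,0,0],[0,0,0.7,0,0,0],[0,0,0.8,0,0,0],[0,0,0.8,0,0,0]]'; python3 -m crank '[[0,0,0.1,0,0,0],[0,0,0.1,0,0,0]]'; python3 -m crank '[[0,0,0.1,0,0,0],[0,0,0.1,0,0,0]]'
python3 -c "
from h import *
where()"
```

```text
time: 5.2
eef_pos: [0.5207, 0.1649, 0.106]
tcp_rot: [0.652, 0.758, -0.0, 0.001]
contact_force: [0.7, -0.2, -2.6]
opening: 0.483
finger_force: 52.3
time: 5.4
eef_pos: [0.5207, 0.1649, 0.1051]
tcp_rot: [0.652, 0.758, 0.0, 0.001]
contact_force: [-0.4, 0.0, -2.8]
opening: 0.485
finger_force: 52.3
time: 5.6
eef_pos: [0.5207, 0.1649, 0.1041]
tcp_rot: [0.652, 0.758, 0.0, 0.001]
contact_force: [-0.1, -0.7, -3.3]
opening: 0.482
finger_force: 52.3
t 5.6 tray 3.9 96.9 104.1 tilt 0.1 roll -0.09 yaw -0.07 F [-0.1 -0.7 -3.3] open 0.482 ff 52.3 [ 0.12  0.15  1.99 -0.    1.   -0.03]
```

```bash
for i in 1 2 3 4; do python3 -m crank '[[0,0,0.07,0,0,0],[0,0,0.07,0,0,0]]' | grep -E "eef|contact" ; done; python3 -c "
from h import *
where()"
```

```text
eef_pos: [0.5207, 0.1649, 0.1034]
contact_force: [-0.0, 0.0, -2.6]
eef_pos: [0.5209, 0.165, 0.1032]
contact_force: [-1.8, 0.2, -0.9]
eef_pos: [0.5209, 0.165, 0.1032]
contact_force: [-3.4, 0.0, 5.8]
eef_pos: [0.521, 0.165, 0.1032]
contact_force: [-4.2, 0.1, 8.7]
t 6.4 tray 4.2 96.9 103.2 tilt 0.11 roll -0.08 yaw -0.05 F [-4.2  0.1  8.7] open 0.485 ff 53.6 [ 0.12  0.15  1.99 -0.    1.   -0.03]
```

```bash
python3 -m crank '[[0,0,-0.12,0,0,0],[0,0,-0.12,0,0,0]]' | grep contact; python3 -m crank '[[0,0,0,0,0,0],[0,0,0,0,0,0],[0,0,0,0,0,0],[0,0,0,0,0,0],[0,0,0,0,0,0],[0,0,0,0,0,0]]' 1; python3 -m crank '[[0,0,-1,0,0,0],[0,0,-3,0,0,0],[0,0,-6,0,0,0],[0,0,-10,0,0,0],[0,0,-13,0,0,0],[0,0,-13,0,0,0],[0,0,-13,0,0,0]]' 
python3 - <<'E'
from h import *
where()
# short tin
th=41.3;a=np.radians(th);y0=-129;c=np.array([y0+25*np.cos(a),4+25*np.sin(a)])
for h in (180,76): 
    q=c+h*np.array([-np.sin(a),np.cos(a)]);print(h,q,goal(2,q[0],q[1],-th))
print(goal(2,-195,235,-th))
im,d,P=cam('top');T=np.stack([(P[...,:2]-o)@xv,(P[...,:2]-o)@yv,P[...,2]],-1)*1000
q=T[(abs(T[...,2]-156)<5)&(abs(T[...,1]-97)<50)&(abs(T[...,0])<45)];print(q.min(0),q.max(0),cv2.minAreaRect(q[:,:2].astype(np.float32)))
E
```

```text
contact_force: [-3.0, 0.1, 4.8]
time: 7.2
eef_pos: [0.5208, 0.1649, 0.1025]
tcp_rot: [0.652, 0.758, 0.0, 0.001]
contact_force: [0.7, 0.1, -0.4]
opening: 0.999
finger_force: 0.0
time: 7.9
eef_pos: [0.521, 0.1652, 0.2341]
tcp_rot: [0.652, 0.758, 0.001, 0.002]
contact_force: [-0.5, -0.6, -0.3]
opening: 0.998
finger_force: 0.0
t 7.9 tray 4.2 97.1 234.1 tilt 0.11 roll -0.26 yaw -0.06 F [-0.5 -0.6 -0.3] open 0.998 ff 0.0 [ 0.12 -0.    1.89 -0.    1.25 -0.03]
180 [-229.0186969   155.72758573] [-32.598, -0.222, 7.898, 0.005, 0.723, 0.001]
76 [-160.37852343   77.59611585] [-25.719, -0.265, 15.698, 0.005, 0.723, 0.001]
[-29.211, -0.19, -0.036, 0.005, 0.723, 0.001]
[-16.90120362  67.67640754 151.18517216] [ 26.08924208 110.67851796 160.91846608] ((4.619112014770508, 89.13285827636719), (43.06486892700195, 42.82889175415039), 0.3522876799106598)
```

```bash
python3 -m crank '[[-5,0,-1,0,0.1,0],[-10,-0.1,-1,0,0.2,0],[-15,-0.1,-1,0,0.35,0],[-20,-0.2,0,0,0.5,0],[-25,-0.2,0,0,0.6,0],[-29,-0.2,0,0,0.723,0],[-32,-0.2,2,0,0.723,0],[-32.6,-0.2,5,0,0.723,0],[-32.6,-0.2,7.9,0,0.723,0],[-32.6,-0.2,7.9,0,0.723,0]]' 1;python3 -m crank '[[0,0,0,0,0,0],[0,0,0,0,0,0]]' | grep force
python3 - <<'E'
from h import *
where()
th=41.3;a=np.radians(th);y0=-129;c=np.array([y0+25*np.cos(a),4+25*np.sin(a)])
q=c+77*np.array([-np.sin(a),np.cos(a)]);print(q,goal(2,q[0],q[1],-th))
E
```

```text
time: 8.95
eef_pos: [0.5643, -0.1561, 0.1477]
tcp_rot: [0.61, 0.707, 0.23, -0.273]
contact_force: [-0.5, 0.3, -0.8]
opening: 1.002
finger_force: 0.0
contact_force: [-0.4, 0.3, 1.0]
finger_force: 0.0
t 9.15 tray 2.1 -229.0 155.5 tilt -41.27 roll -0.15 yaw -0.03 F [-0.4  0.3  1. ] open 1.002 ff 0.0 [-0.65  0.42  1.67  0.48  1.61 -0.92]
[-161.0385251    78.34737998] [0.016, -0.035, 10.28, 0.003, 0.0, 0.002]
```

```bash
python3 -m crank '[[0,0,1.5,0,0,0],[0,0,3,0,0,0],[0,0,4.5,0,0,0],[0,0,6,0,0,0],[0,0,7.5,0,0,0],[0,0,9,0,0,0],[0,0,10.3,0,0,0],[0,0,10.3,0,0,0],[0,0,10.3,0,0,0]]'
python3 -c "
from h import *
where();im,d,P=cam('scene');cv2.imwrite('pics/s3.png',cv2.resize(im[100:280,220:470],None,fx=3.1,fy=3.1))"
```

```text
time: 10.05
eef_pos: [0.5577, -0.0902, 0.0767]
tcp_rot: [0.609, 0.71, 0.231, -0.267]
contact_force: [0.9, -0.5, 0.7]
opening: 0.999
finger_force: 0.0
t 10.05 tray 1.8 -160.9 76.7 tilt -41.33 roll -0.1 yaw -0.05 F [ 0.9 -0.5  0.7] open 0.999 ff 0.0 [-0.57  0.45  1.8   0.53  1.44 -0.94]
```

View pics/s3.png

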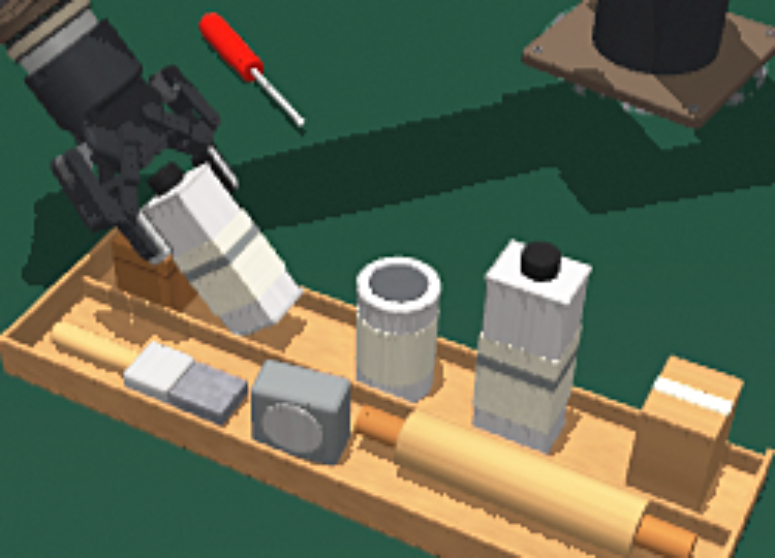

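The tall tin stands upright at about (530,350), and the gripper fingers straddle the short tin at about (150,240) and (225,165). I'll close on it.

```bash
python3 -m crank '[[0,0,0,0,0,0],[0,0,0,0,0,0],[0,0,0,0,0,0],[0,0,0,0,0,0],[0,0,0,0,0,0],[0,0,0,0,0,0],[0,0,0,0,0,0],[0,0,0,0,0,0]]' 0 50
python3 -c "
from h import *
where()
s=ctrl.get_state();x=(s['eef_pos'][:2]-o)@xv*1000
p=(s['eef_pos'][:2]-o)@yv*1000;z=s['eef_pos'][2]*1000
y0=-129
for a in(-41.3,-34,-26,-18,-10,-3,0):
    b=np.radians(-41.3-a);r=np.array([p-y0,z-4]);q=[np.cos(b)*r[0]-np.sin(b)*r[1],np.sin(b)*r[0]+np.cos(b)*r[1]]
    print(a,q[0]+y0,q[1]+4,goal(x,q[0]+y0,q[1]+4+10,a))
"
```

```text
time: 10.9
eef_pos: [0.558, -0.0906, 0.0773]
tcp_rot: [0.61, 0.71, 0.231, -0.267]
contact_force: [0.2, -1.2, 2.3]
opening: 0.486
finger_force: 54.1
t 10.9 tray 2.0 -161.4 77.3 tilt -41.29 roll -0.16 yaw -0.08 F [ 0.2 -1.2  2.3] open 0.486 ff 54.1 [-0.57  0.45  1.8   0.53  1.44 -0.94]
-41.3 -161.39244056886332 77.25059904431012 [0.66, 0.003, -0.751, 0.003, 0.0, 0.001]
-34 -151.82232308480363 80.77279489096686 [1.611, 0.002, -0.385, 0.003, -0.127, 0.001]
-26 -140.91550987103773 83.20190080339506 [2.591, 0.001, 0.153, 0.003, -0.267, 0.0]
-18 -129.77677481132366 84.08943180751206 [3.487, 0.0, 0.821, 0.003, -0.406, 0.0]
-10 -118.62292071347541 83.41811312187423 [4.28, -0.002, 1.607, 0.003, -0.546, -0.0]
-3 -109.02163658824462 81.56149471061954 [4.879, -0.003, 2.38, 0.003, -0.668, -0.0]
0 -104.98976124764862 80.40961262441208 [5.106, -0.004, 2.733, 0.003, -0.721, -0.0]
```

```bash
python3 -m crank '[[0.66,0,-0.75,0,0,0],[0.66,0,-0.75,0,0,0],[1.15,0,-0.57,0,-0.064,0],[1.61,0,-0.38,0,-0.127,0],[2.1,0,-0.12,0,-0.197,0],[2.59,0,0.15,0,-0.267,0],[3.05,0,0.48,0,-0.337,0],[3.49,0,0.82,0,-0.406,0],[3.9,0,1.2,0,-0.476,0],[4.28,0,1.61,0,-0.546,0]]' |grep force
python3 -c "
from h import *
where();print(goal(2,-105,90.4,0))"
```

```text
contact_force: [0.5, 0.3, -3.6]
finger_force: 53.5
t 11.9 tray 0.9 -117.4 92.4 tilt -9.94 roll -0.03 yaw -0.05 F [ 0.5  0.3 -3.6] open 0.487 ff 53.5 [-0.34  0.21  1.96  0.17  1.07 -0.58]
[1.188, 0.108, 0.408, 0.0, -0.173, -0.001]
```

```bash
python3 -m crank '[[0.6,0.05,0.2,0,-0.08,0],[1.2,0.1,0.41,0,-0.173,0],[1.2,0.1,0.41,0,-0.173,0],[1.2,0.1,0.41,0,-0.173,0],[1.2,0.1,0.41,0,-0.173,0]]' |grep force
python3 - <<'E'
from h import *
where();im,d,P=cam('scene');cv2.imwrite('pics/s4.png',cv2.resize(im[100:280,220:470],None,fx=3.1,fy=3.1))
T=np.stack([(P[...,:2]-o)@xv,(P[...,:2]-o)@yv,P[...,2]],-1)*1000
for z in range(20,125,8):
    q=T[(d>0)&(abs(T[...,2]-z)<4)&(T[...,0]>17)&(T[...,0]<32)&(T[...,1]<-60)&(T[...,1]>-150)]
    if len(q)>5: print(z,len(q),q.min(0).round(1)[:2],q.max(0).round(1)[:2],np.median(q[:,0]).round(1))
E
```

```text
contact_force: [0.1, -0.5, -3.2]
finger_force: 53.5
t 12.4 tray 2.5 -106.0 90.7 tilt -0.2 roll -0.06 yaw -0.09 F [ 0.1 -0.5 -3.2] open 0.488 ff 53.5 [-0.25  0.18  1.99  0.    0.98 -0.4 ]
20 67 [  17.1 -137.2] [ 32.  -66.5] 22.1
28 45 [  18.4 -124.1] [ 24.1 -76.6] 21.2
36 45 [  17.1 -126. ] [ 24.5 -77.2] 21.5
44 49 [  18.1 -126.7] [ 24.5 -76.6] 21.8
52 54 [  18.4 -127.9] [ 23.9 -75.9] 21.7
60 51 [  17.1 -127.2] [ 24.3 -77. ] 21.8
68 53 [  18.2 -127.7] [ 24.6 -76.3] 21.7
76 51 [  18.5 -126.3] [ 25.2 -76. ] 22.2
84 56 [  17.1 -126.8] [ 24.9 -76.7] 21.9
92 38 [  17.6 -125.9] [ 27.6 -76.4] 22.0
100 37 [  17.7 -126.3] [ 31.8 -77.3] 21.4
108 38 [  17.3 -125.9] [ 30.3 -77.3] 22.2
116 30 [  18.3 -122.4] [ 30.9 -77.5] 22.5
124 38 [ 18.3 -99.3] [ 29.8 -76.9] 22.1
```

View pics/s4.png

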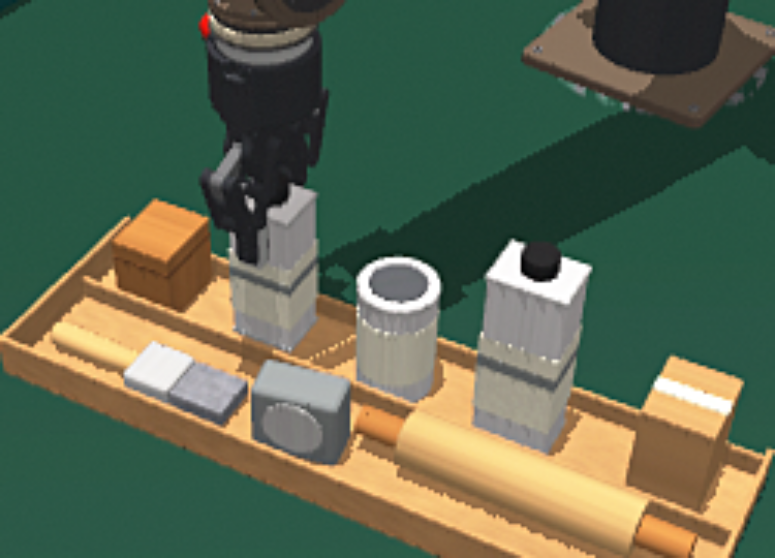

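The short tin hangs upright at y −127 to −77, clear of the can at (398,330) and the wooden box. I'll lower it until contact.

```bash
python3 -m crank '[[0,0,0.2,0,0,0],[0,0,0.4,0,0,0],[0,0,0.6,0,0,0],[0,0,0.7,0,0,0],[0,0,0.8,0,0,0],[0,0,0.8,0,0,0]]' | grep -E "eef|contact"; for i in 1 2 3 4 5; do python3 -m crank '[[0,0,0.07,0,0,0],[0,0,0.07,0,0,0]]' | grep -E "eef|contact" ; done
```

```text
eef_pos: [0.5502, -0.0354, 0.0829]
contact_force: [-0.7, 0.7, -2.6]
eef_pos: [0.5503, -0.0354, 0.0824]
contact_force: [-0.3, 0.2, -3.0]
eef_pos: [0.5505, -0.0354, 0.0821]
contact_force: [-1.4, 0.1, -0.7]
eef_pos: [0.5505, -0.0355, 0.0821]
contact_force: [-4.0, 1.4, 4.9]
eef_pos: [0.5506, -0.0355, 0.0821]
contact_force: [-5.1, 0.9, 8.5]
eef_pos: [0.5506, -0.0355, 0.082]
contact_force: [-6.2, 0.4, 11.9]
```

```bash
python3 -m crank '[[0,0,-0.2,0,0,0],[0,0,-0.2,0,0,0]]' | grep contact; python3 -m crank '[[0,0,0,0,0,0],[0,0,0,0,0,0],[0,0,0,0,0,0],[0,0,0,0,0,0],[0,0,0,0,0,0],[0,0,0,0,0,0]]' 1 | grep -E "open|cont"; python3 -m crank '[[0,0,-1,0,0,0],[0,0,-3,0,0,0],[0,0,-6,0,0,0],[0,0,-10,0,0,0],[0,0,-14,0,0,0],[0,0,-17,0,0,0],[7,0,-17,0,0,0],[-10,0,-17,0,0,0],[-15,0,-17,0,0,0],[-18,0,-17,0,0,0]]' | grep -E "eef|cont"
python3 - <<'E'
from h import *
where()
im,d,P=cam('top');T=np.stack([(P[...,:2]-o)@xv,(P[...,:2]-o)@yv,P[...,2]],-1)*1000
for n,y,z in(("tall",97,156),("short",-102,131),("can",-4,101)):
    q=T[(abs(T[...,2]-z)<5)&(abs(T[...,1]-y)<50)&(abs(T[...,0])<45)];print(n,cv2.minAreaRect(q[:,:2].astype(np.float32)) if n!="can" else cv2.minEnclosingCircle(q[:,:2].astype(np.float32)))
im,d,P=cam('scene');cv2.imwrite('pics/s5.png',cv2.resize(im[100:280,220:470],None,fx=3.1,fy=3.1))
E
```

```text
contact_force: [-0.3, 1.3, 2.5]
contact_force: [-0.6, 0.1, -0.1]
opening: 1.0
eef_pos: [0.5658, -0.134, 0.2528]
contact_force: [0.5, -0.3, -0.1]
t 15.85 tray 3.2 -205.4 252.8 tilt -0.06 roll -0.21 yaw 0.23 F [ 0.5 -0.3 -0.1] open 0.998 ff 0.0 [-0.41  0.06  1.79  0.    1.28 -0.57]
tall ((4.58342170715332, 96.68913269042969), (57.64234161376953, 42.92409896850586), 89.9428482055664)
short ((3.5706939697265625, -105.44268035888672), (42.747406005859375, 51.235321044921875), 0.01061586756259203)
can ((1.8981386423110962, -3.665231466293335), 29.51652717590332)
```

View pics/s5.png

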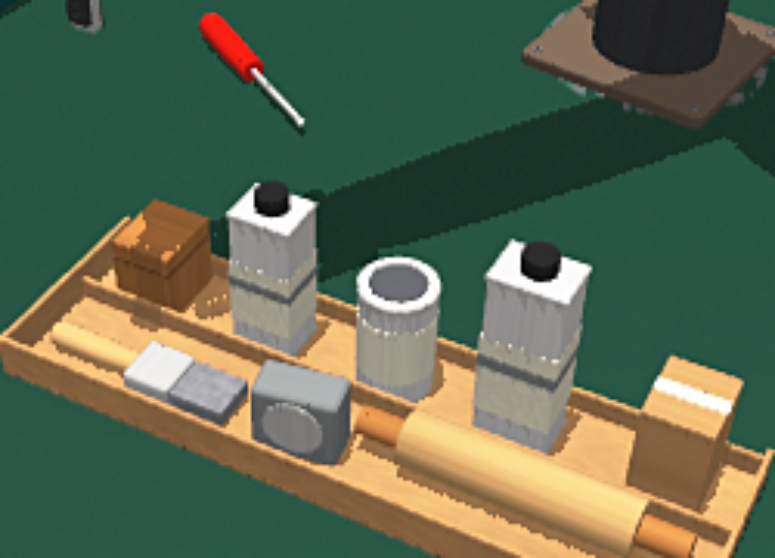

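Both tins stand square in the lane, the short one at (272,265) and the tall one at (530,350). The can at (398,330) hasn't moved and the gripper is clear, so I'll settle briefly and hand in.

```bash
python3 -m crank '[[0,0,0,0,0,0],[0,0,0,0,0,0],[0,0,0,0,0,0]]' | grep -E "time|cont"; python3 -c "
from plant import ctrl
print(ctrl.sign_off())"
```

```text
time: 16.25
contact_force: [-0.2, 0.1, -0.6]
the job is handed in; nothing more can be done
None
```

Both tins stand upright where they fell, square to the lane to within about 0.1° and with clear space around them; the round can did not move, and I handed the job in at about 16 s.

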